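# Fill the bushing magazine

## Robot

A 6-joint arm with a two-finger parallel gripper is mounted at the origin on the work surface. World frame = base frame: x ahead of the robot, y to its left, z up, the work surface at z = 0. Lengths are in m, angles in degrees, forces in N, time in s.
With the tool pointing down it reaches from about 0.375 to 0.9 m from the base axis. Payload 3.1 kg.
Tool frame: the origin (TCP) lies at the very end of the fingers, on their centre line; the grasp point (between the pads) lies bot.hold_point_z behind it (bot.hold_point_z is the distance from the TCP to the grasp point, in m); z points along the fingers, y is the line along which they close (so a half turn about z gives the same grasp; the last joint's range is limited). The gripper opens to 87 mm and grips with 3 to 60 N. Pads are 19 mm wide; open, the fingers measure 117 mm over their backs; the gripper's body (75 mm by 190 mm) begins 51 mm behind the grasp point.
Start: joints at [-74.914, 30.224, 82.088, -0, 67.689, -10.227], TCP at [0.267, -0.565, 0.223] pointing down, gripper open.
Joint ranges: [-176.69, 176.69], [-43.24, 126.21], [12.49, 139.97], [-82, 262], [0, 151.66], [-163.58, 163.58]. Speed limits (degrees/s): [159.86, 159.86, 180, 180, 180, 180].

## Interface

Orientations are given as a 3x3 rotation matrix whose columns are the frame's x, y, z axes.
In Python, from rig import bot gives the robot as it stands.
- The arm moves only by the tool apply_moves, never from a script. Its argument "plan" is one flat list of numbers, 4 for each row, row after row: the shift along the world's x, y, z normalised to -1 to 1, where 1 is 0.05 m, then the turn about the world's z normalised to -1 to 1, where 1 is 10 degrees. A call has 1 to 12 rows; each row shifts and turns the commanded pose from where the row before left it; what a row does not reach is not made up. A row lasts 1/8 s, in which the tool goes at most 62.5 mm and 10.7 degrees, less where a joint would pass 70% of its speed; a pose out of reach is approached as far as the arm can. A call with a number of a shift or a turn outside -1 to 1 is refused whole. A call with a gripper value outside its range is refused whole. "grip" is the closure, from -1 (fully open) to 1 (shut), so that 0 is half open, set as the call begins (left out, the last holds). The fingers move at their own pace and stop on an object; the grip force is fixed at half the most. Time passes only in rows, so rows that do not move let the fingers close. It gives the time, the measured TCP pose, the force, the opening and the grip force at its end, in the units of the state.
- bot.read_state(): the state, without advancing time (a new reading comes with each control period).
- bot.capture(name): name is "side" or "top"; returns (picture, depth): 384x512x3 uint8, red, green, blue; 384x512 float32, m along the optical axis (not along the pixel's ray), 0 where there is no reading.
- bot.camera_info(name): a dict with "vertical_fov" (degrees; the focal length in pixels is half the picture's height over the tangent of half this angle, whatever the lens; pixels are square), "cx", "cy" (the principal point, pixels), "rvec" (rotation vector, rad) and "tvec" (3), from world to camera coordinates, as OpenCV has them. Camera axes: x right, y down, z forward; pixel columns grow to the right and rows downward; lengths in m; the calibration is good to about 2 mm. A picture is of the moment at which its call begins. camera_info takes no time and is no camera call.
- bot.hand_in(): hands the job in; it is judged then, once.
Trained networks look in the newest picture that a camera, given by its name, has taken for a name from the list of things; names that differ only in an ending like _2 or _b are one class to them, and where a whole thing is asked for, a point or a joint stands for the part that bears it (a point fixed in the world has none). Each returns a list of dicts, best first, with "p" (0 to 1); they miss things now and then, are a little off and sometimes report something else, mostly with a low value. They report only what shows in the picture. A call takes as long as a camera call. They do not tell look-alikes from the thing itself.
- bot.outline_of(camera, target): "mask" (384x512 bool, what is visible of it) and "xy" ([column, row] as shares, 0 to 1, of the picture: columns of its width, rows of its height, amid what is visible of it).
- bot.pinpoint(camera, target): "xy" ([column, row] as shares, 0 to 1, of the picture: columns of its width, rows of its height: a listed point, or the origin of a listed thing).
The state is a dict: "time_s": time; "joint_positions": joint angles; "qvel": joint speeds; "tau": joint torques, N m; "position": TCP position; "tcp_rot": TCP orientation; "force": force on the tool from outside, world axes, zero at the start; "moment": the same for the moment, N m; "opening": opening from 0.0 (shut) to 1.0 (fully open); "grasp_force": force on a finger pad.
Only numpy, scipy, OpenCV 4.12 (cv2) and the standard library are available. Lean on these libraries where they do the work, as an engineer would, in place of code of your own. Each camera call takes 0.05 s, during which the arm holds its last target. There are 200 camera calls.

## Task

Load the two identical short steel bushings into the upright clear tube of the bushing magazine: drop them in through its flared mouth one after the other, so that they stand end to end in the tube. Leave the tall thin sleeve standing where it is; the wide ring is too big for the tube and is not wanted either.

Things in the scene. Friction and masses are not known exactly. Their poses are not given: they have to be found in the camera images.
- bushing_a_mid (a point): one of the two identical steel bushings: a tube 36 mm in outside diameter, 20 mm bore, 45 mm long, about 0.25 kg, standing on end; grip it across its outside. This point is its centre, 22.5 mm above the bench; z along its axis. A wide steel ring (56 mm across, 45 mm tall, too big for the tube) also stands among the pieces, no centre nearer than 95 mm to another.
- bushing_b_mid (a point): the other of the two identical steel bushings: a tube 36 mm in outside diameter, 20 mm bore, 45 mm long, about 0.25 kg, standing on end; grip it across its outside. This point is its centre, 22.5 mm above the bench; z along its axis. 
- magazine_mouth (a point): centre of the mouth's rim, 145 mm above the bench, of the fixed magazine: an upright clear tube on a blue base 120 x 110 x 25 mm. z up along the tube. The flared aluminium mouth is 68 mm wide inside (76 outside), narrowing to the 44 mm bore 20 mm below. Tube floor 120 mm below the rim; two bushings fill 90 mm. A bushing let go upright just above the rim, near the axis, slides down by itself.
- tall_sleeve_mid (a point): a bystander: tall thin steel sleeve 30 mm in diameter, 100 mm tall, standing on end among the bushings, to be left standing. This point is its centre, 50 mm above the bench; z along its axis.
Not all that is in view belongs to the job. Leave any green or red look-alike of the part that bears bushing_b_mid alone.

How it is judged (in metres and radians):
On the way:
1. a first bushing is down in the tube (((horizontal distance between bushing_a_mid and magazine_mouth below 0.012 m and z of bushing_a_mid in the frame of magazine_mouth below -0.035 m and angle between the z axis of bushing_a_mid and the z axis of magazine_mouth, either way round below 0.25 rad) or (horizontal distance between bushing_b_mid and magazine_mouth below 0.012 m and z of bushing_b_mid in the frame of magazine_mouth below -0.035 m and angle between the z axis of bushing_b_mid and the z axis of magazine_mouth, either way round below 0.25 rad))), for 0.2 s.
At the end, for the whole second after the job is handed in: Both bushings are in the magazine's tube, at rest: the centre of each within 12 mm of the tube's axis and at least 35 mm below the rim, its axis within 14 degrees of the tube's (horizontal distance between each of bushing_a_mid, bushing_b_mid and magazine_mouth below 0.012 m and z of each of bushing_a_mid, bushing_b_mid in the frame of magazine_mouth below -0.035 m and angle between the z axis of each of bushing_a_mid, bushing_b_mid and the z axis of magazine_mouth, either way round below 0.25 rad and linear speed of each of bushing_a, bushing_b below 0.02 m/s); the robot touches nothing.
It fails at once if the tall sleeve is moved by more than 30 mm or knocked over (distance of tall_sleeve_mid from where it was at the start of the episode above 0.03 m or angle between tall_sleeve_mid's own z axis and vertical above 0.5 rad).
It also fails if it takes over 54 s, if anything falls off the work surface, if the arm or the gripper's body presses on something with over 40 N, if the wrist force passes 120 N, or if a joint passes its speed limit or range.

## Working session

There is one attempt and no reset: what is moved stays moved. The work goes in short steps, Python scripts to look and compute and a tool call to move; the robot and the scene stay as the last step left them, time stands still between calls to the robot, and variables do not carry over. Pictures are saved under pics/ and viewed, at most 10 in all, crops included, and the job is handed in when it is done.

Besides the shell and the picture viewer there is one more tool, called after "Emit:" in YAML: its name, and indented under it one key for each argument. apply_moves: Moves the arm, as the interface text tells. Its arguments: {"type":"object","properties":{"plan":{"type":"array","items":{"type":"number"}},"grip":{"type":"number"}},"required":["plan"]}

```bash
mkdir -p pics
cat > h.py <<'E'
from rig import bot
import numpy as np, cv2
def cam(n):
    i=bot.camera_info(n); f=192/np.tan(np.radians(i['vertical_fov'])/2)
    K=np.array([[f,0,i['cx']],[0,f,i['cy']],[0,0,1]]); R=cv2.Rodrigues(np.array(i['rvec'],float))[0]
    return K,R,np.array(i['tvec'],float).ravel()
def on_plane(n,u,v,z):
    K,R,t=cam(n); d=R.T@np.linalg.inv(K)@[u,v,1]; c=-R.T@t
    return c+d*(z-c[2])/d[2]
def cloud(n,depth):
    K,R,t=cam(n); v,u=np.mgrid[:384,:512]
    p=np.stack([u,v,np.ones_like(u)],-1)@np.linalg.inv(K).T*depth[...,None]
    return (p-t)@R
def save(img,f): cv2.imwrite(f,img[...,::-1])
E
python3 - <<'E'
from h import *
ims={}
for n in ('top','side'):
    p,d=bot.capture(n); np.savez(f'{n}0.npz',p=p,d=d); ims[n]=p
    K,R,t=cam(n); print(n,'cam at',(-R.T@t).round(3))
    for T,z in (('bushing_a_mid',.0225),('tall_sleeve_mid',.05),('magazine_mouth',.145)):
        for r in bot.pinpoint(n,T):
            u,v=r['xy'][0]*512,r['xy'][1]*384
            print(T,round(r['p'],2),round(u),round(v),on_plane(n,u,v,z).round(3))
    save(p,f'pics/{n}0.png')
print(bot.hold_point_z, bot.read_state()['tcp_rot'])
E
```

```text
top cam at [ 0.353 -0.02   0.865]
bushing_a_mid 0.6 364 222 [ 0.457 -0.297  0.022]
tall_sleeve_mid 0.73 361 154 [ 0.623 -0.309  0.05 ]
tall_sleeve_mid 0.47 363 224 [ 0.45  -0.285  0.05 ]
magazine_mouth 0.9 136 223 [0.485 0.216 0.145]
side cam at [0.326 0.546 0.727]
bushing_a_mid 0.66 300 142 [ 0.456 -0.291  0.022]
tall_sleeve_mid 0.84 245 118 [ 0.627 -0.323  0.05 ]
magazine_mouth 0.66 225 268 [0.487 0.224 0.145]
0.0187 [[ 9.03980108e-01  4.27574494e-01 -1.26523715e-04]
 [ 4.27574512e-01 -9.03980047e-01  3.34103977e-04]
 [ 2.84794253e-05 -3.56121665e-04 -9.99999936e-01]]
```

View pics/top0.png

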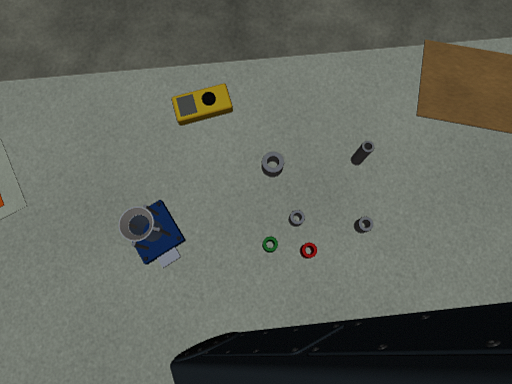

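View pics/side0.png

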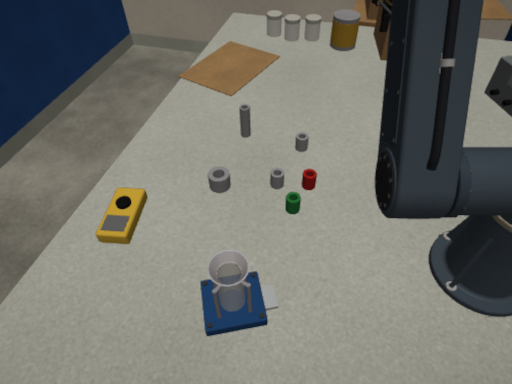

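Top view: grey 36 mm tubes at (297,217) and (365,224) fit the bushings. The ring at (272,163) is too wide, the sleeve at (365,150) is tall, and the green (270,243) and red (309,250) tubes are look-alikes. The magazine mouth is at (137,223). Next I confirm this in a crop and measure from the depth.

Run:
```python
from h import *
for n in ('top','side'):
    z=np.load(n+'0.npz'); p,d=z['p'],z['d']; P=cloud(n,d); P[d==0]=9
    if n=='top': save(cv2.resize(p[130:270,240:390],None,fx=4,fy=4,interpolation=cv2.INTER_CUBIC),'pics/crop.png')
    seeds={'A':(.457,-.295,.045),'B':tuple(on_plane('top',297,217,.045)),'ring':tuple(on_plane('top',272,163,.045)),
      'green':tuple(on_plane('top',270,243,.045)),'red':tuple(on_plane('top',309,250,.045)),'sleeve':(.625,-.315,.1),'mouth':(.486,.218,.145)}
    for k,s in seeds.items():
        r=.055 if k=='mouth' else .045
        m=(np.hypot(P[...,0]-s[0],P[...,1]-s[1])<r)&(abs(P[...,2]-s[2])<.008)
        q=P[m]
        if len(q)>5:
            c,rad=cv2.minEnclosingCircle(q[:,:2].astype(np.float32)); print(n,k,len(q),np.round(c,4),round(rad,4),'z',np.median(q[:,2]).round(3), 'mean',q[:,:2].mean(0).round(4))
```

```text
top A 139 [ 0.4504 -0.2934] 0.0179 z 0.044 mean [ 0.4502 -0.2924]
top B 134 [ 0.4821 -0.1335] 0.018 z 0.044 mean [ 0.4814 -0.1334]
top ring 282 [ 0.6249 -0.0896] 0.0281 z 0.044 mean [ 0.6241 -0.0898]
top green 129 [ 0.4245 -0.0622] 0.0177 z 0.044 mean [ 0.4239 -0.0622]
top red 134 [ 0.4016 -0.1518] 0.018 z 0.044 mean [ 0.4014 -0.1516]
top sleeve 97 [ 0.6229 -0.3103] 0.0152 z 0.099 mean [ 0.6229 -0.3095]
top mouth 364 [0.4838 0.2187] 0.0377 z 0.143 mean [0.4858 0.2234]
side A 94 [ 0.45  -0.292] 0.0201 z 0.044 mean [ 0.4517 -0.2906]
side B 111 [ 0.4838 -0.1317] 0.0185 z 0.044 mean [ 0.4829 -0.1303]
side ring 245 [ 0.6277 -0.0891] 0.0294 z 0.045 mean [ 0.6254 -0.0872]
side green 127 [ 0.4254 -0.061 ] 0.0184 z 0.044 mean [ 0.4258 -0.059 ]
side red 120 [ 0.4041 -0.1511] 0.0196 z 0.044 mean [ 0.4029 -0.1486]
side sleeve 66 [ 0.6242 -0.3094] 0.0161 z 0.098 mean [ 0.6245 -0.3079]
side mouth 462 [0.4849 0.2193] 0.0381 z 0.143 mean [0.4886 0.2128]
```

View pics/crop.png

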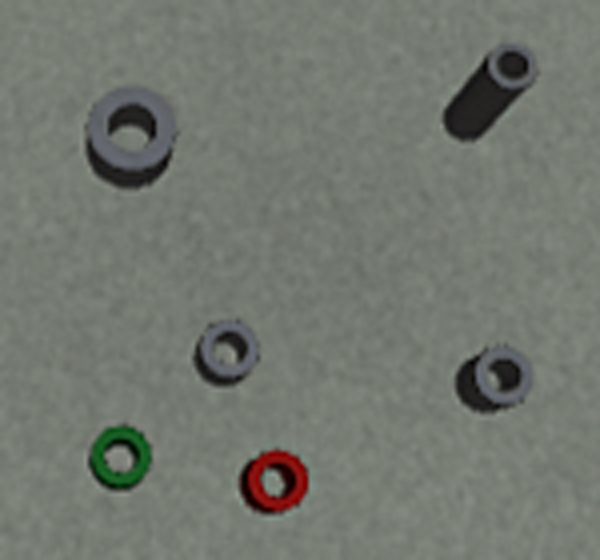

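The crop agrees: two plain grey tubes of 18 mm radius at A (0.450,-0.293) and B (0.483,-0.133). The mouth is at (0.484,0.219). I'm moving above A now.

Emit:
apply_moves:
  plan: [0.457,0.68,0,-0.3125,0.457,0.68,0,-0.3125,0.457,0.68,0,-0.3125,0.457,0.68,0,-0.3125,0.457,0.68,0,-0.3125,0.457,0.68,0,-0.3125,0.457,0.68,0,-0.3125,0.457,0.68,0,-0.3125,0,0,-0.8,0,0,0,-0.8,0,0,0,0,0]
  grip: -1

```text
time_s: 1.78
position: [0.4484, -0.2911, 0.1402]
tcp_rot: [[1.0, 0.006, -0.005], [0.006, -1.0, 0.005], [-0.005, -0.005, -1.0]]
force: [0.0, 0.0, -0.7]
opening: 0.999
grasp_force: 0.0
```

Emit:
apply_moves:
  plan: [0.02,-0.02,-0.6,0,0.02,-0.02,-0.6,0,0,0,-0.6,0,0,0,-0.4,0,0,0,-0.3,0,0,0,0,0,0,0,0,0]

```text
time_s: 2.65
position: [0.4527, -0.2956, 0.0185]
tcp_rot: [[1.0, 0.005, 0.001], [0.005, -1.0, -0.001], [0.001, 0.001, -1.0]]
force: [-0.8, -0.1, -0.0]
opening: 1.003
grasp_force: 0.0
```

Emit:
apply_moves:
  plan: [0,0,0,0,0,0,0,0,0,0,0,0,0,0,0,0,0,0,0,0,0,0,0,0]
  grip: 1

```text
time_s: 3.4
position: [0.4519, -0.2946, 0.0175]
tcp_rot: [[1.0, 0.005, -0.0], [0.005, -1.0, 0.001], [-0.0, -0.001, -1.0]]
force: [0.2, -0.6, 0.7]
opening: 0.401
grasp_force: 8.2
```

Emit:
apply_moves:
  plan: [0,0,0,0,0,0,0.2,0,0,0,0.5,0,0,0,0.8,0,0,0,0.8,0,0,0,0.8,0,0,0,0.7,0,0,0,0,0]

```text
time_s: 4.4
position: [0.4534, -0.2964, 0.2107]
tcp_rot: [[1.0, 0.006, 0.005], [0.006, -1.0, -0.005], [0.005, 0.005, -1.0]]
force: [-0.0, 0.2, -1.9]
opening: 0.4
grasp_force: 30.0
```

Emit:
apply_moves:
  plan: [0.06,0.4,0,0,0.06,0.8,0,0,0.06,0.9,0,0,0.06,0.9,0,0,0.06,0.9,0,0,0.06,0.9,0,0,0.06,0.9,0,0,0.06,0.9,0,0,0.06,0.9,0,0,0.06,0.9,0,0,0.04,0.9,0,0,0,0.5,0,0]

```text
time_s: 5.9
position: [0.4812, 0.1978, 0.2053]
tcp_rot: [[1.0, 0.008, -0.005], [0.008, -1.0, -0.0], [-0.005, 0.0, -1.0]]
force: [0.8, 0.0, -2.2]
opening: 0.398
grasp_force: 30.0
```

Emit:
apply_moves:
  plan: [0,0.38,0,0,0,0.1,0,0,0,0,0,0,0,0,0,0]

```text
time_s: 6.4
position: [0.484, 0.2182, 0.2074]
tcp_rot: [[1.0, 0.004, -0.0], [0.004, -1.0, -0.0], [-0.0, 0.0, -1.0]]
force: [-0.3, 0.6, -0.4]
opening: 0.393
grasp_force: 30.0
```

Run:
```python
from h import *
s=bot.read_state(); print(s['position'],s['opening'],s['grasp_force'],s['joint_positions'])
p,d=bot.capture('side'); P=cloud('side',d)
save(cv2.resize(p[150:350,120:340],None,fx=3,fy=3),'pics/over1.png')
```

```text
[0.48400507 0.21816549 0.20741156] 0.39330540307878115 29.99945518982713 [ 1.22056608e+01  2.41494784e+01  9.65045988e+01 -2.07401743e-02
  5.93764551e+01  1.01969874e+02]
```

View pics/over1.png

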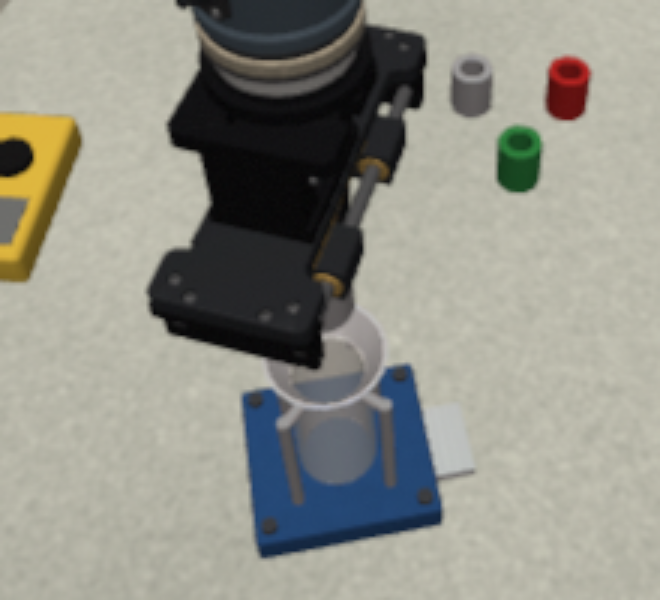

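The bushing is held at about (340,300) in the crop, above the mouth at (325,355). I'll lower it so its bottom is just inside the flare, with the fingers still above the rim, then release.

Emit:
apply_moves:
  plan: [0,0.01,-0.4,0,0,0,-0.4,0,0,0,-0.26,0,0,0,0,0,0,0,0,0,0,0,0,0]

```text
time_s: 7.2
position: [0.4847, 0.2197, 0.1553]
tcp_rot: [[1.0, 0.005, 0.002], [0.005, -1.0, 0.0], [0.002, -0.0, -1.0]]
force: [-0.4, 0.4, -2.0]
opening: 0.397
grasp_force: 30.0
```

Emit:
apply_moves:
  plan: [0,0,0,0,0,0,0,0,0,0,0,0,0,0,0,0,0,0,0,0,0,0,0,0]
  grip: -1

```text
time_s: 7.95
position: [0.484, 0.2195, 0.1545]
tcp_rot: [[1.0, 0.005, -0.0], [0.005, -1.0, -0.0], [-0.0, 0.0, -1.0]]
force: [0.5, -0.1, 0.9]
opening: 0.967
grasp_force: 0.0
```

Emit:
apply_moves:
  plan: [0,0,0.6,0,0,0,0.6,0,0,-0.5,0,0,0,-0.9,0,0,0,-0.9,0,0,0,-0.9,0,0,0,-0.9,0,0,0,-0.9,0,0,0,-0.9,0,0,0,-0.6,0,0,0,-0.5,0,0,0,0,0,0]

```text
time_s: 9.45
position: [0.4843, -0.1321, 0.2146]
tcp_rot: [[1.0, 0.003, 0.001], [0.003, -1.0, -0.0], [0.001, 0.0, -1.0]]
force: [1.1, 0.7, -0.3]
opening: 1.0
grasp_force: 0.0
```

Run:
```python
from h import *
p,d=bot.capture('side')
save(cv2.resize(p[150:350,120:340],None,fx=3,fy=3),'pics/in1.png')
```

```text
(no output)
```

View pics/in1.png

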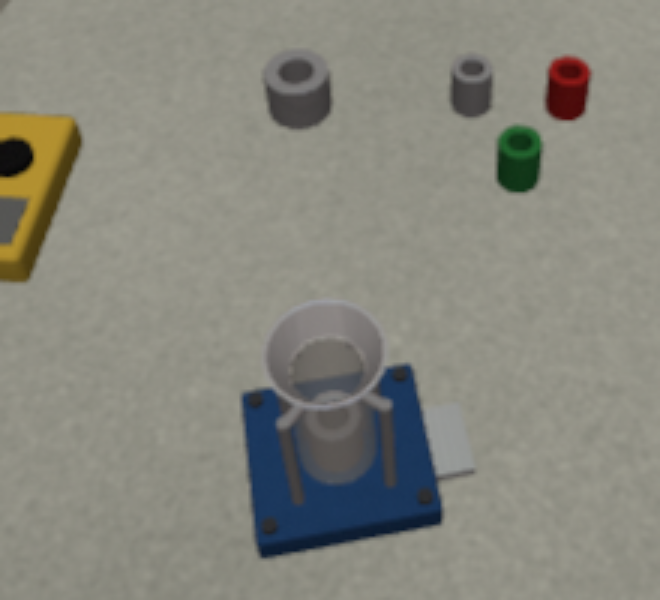

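The first bushing stands at the bottom of the tube, at about (335,430). B at (471,85) is untouched, so I'm picking it next.

Emit:
apply_moves:
  plan: [-0.02,-0.02,-0.8,0,0,0,-0.8,0,0,0,-0.8,0,0,0,-0.7,0,0,0,-0.5,0,0,0,-0.37,0,0,0,0,0,0,0,0,0,0,0,0,0]

```text
time_s: 10.62
position: [0.4837, -0.1314, 0.017]
tcp_rot: [[1.0, 0.006, 0.002], [0.006, -1.0, -0.001], [0.002, 0.001, -1.0]]
force: [1.0, 0.4, -0.4]
opening: 1.0
grasp_force: 0.0
```

Emit:
apply_moves:
  plan: [0,0,0,0,0,0,0,0,0,0,0,0,0,0,0,0,0,0,0,0,0,0,0,0,0,0,0,0]
  grip: 1

```text
time_s: 11.5
position: [0.4831, -0.1316, 0.016]
tcp_rot: [[1.0, 0.006, 0.0], [0.006, -1.0, -0.0], [0.0, 0.0, -1.0]]
force: [0.5, -1.4, 0.2]
opening: 0.412
grasp_force: 30.0
```

Emit:
apply_moves:
  plan: [0,0,0.2,0,0,0,0.5,0,0,0,0.8,0,0,0,0.8,0,0,0,0.8,0,0,0,0.7,0,0,0,0,0]

```text
time_s: 12.38
position: [0.4845, -0.1321, 0.209]
tcp_rot: [[1.0, 0.006, 0.006], [0.006, -1.0, -0.003], [0.006, 0.003, -1.0]]
force: [-0.2, -0.1, -2.7]
opening: 0.414
grasp_force: 30.0
```

Gripped. Carry it +0.351 m in y.

Emit:
apply_moves:
  plan: [0,0.4,0,0,0,0.8,0,0,0,0.9,0,0,0,0.9,0,0,0,0.9,0,0,0,0.9,0,0,0,0.9,0,0,0,0.8,0,0,0,0.4,0,0,0,0.12,0,0,0,0,0,0,0,0,0,0]

```text
time_s: 13.88
position: [0.4826, 0.2188, 0.2056]
tcp_rot: [[1.0, 0.005, -0.001], [0.005, -1.0, -0.001], [-0.001, 0.001, -1.0]]
force: [-0.5, -0.1, -1.8]
opening: 0.413
grasp_force: 30.0
```

Emit:
apply_moves:
  plan: [0.02,0,-0.4,0,0,0,-0.4,0,0,0,-0.24,0,0,0,0,0,0,0,0,0,0,0,0,0]

```text
time_s: 14.62
position: [0.4846, 0.2196, 0.1548]
tcp_rot: [[1.0, 0.005, 0.002], [0.005, -1.0, 0.0], [0.002, -0.0, -1.0]]
force: [0.0, -0.3, -0.9]
opening: 0.413
grasp_force: 30.0
```

Emit:
apply_moves:
  plan: [0,0,0,0,0,0,0,0,0,0,0,0,0,0,0,0,0,0,0,0,0,0,0,0]
  grip: -1

```text
time_s: 15.38
position: [0.484, 0.2196, 0.154]
tcp_rot: [[1.0, 0.005, -0.0], [0.005, -1.0, 0.0], [-0.0, -0.0, -1.0]]
force: [-0.5, 0.6, 0.2]
opening: 0.968
grasp_force: 0.0
```

Emit:
apply_moves:
  plan: [0,0,0.6,0,0,0,0.6,0,0,-0.5,0,0,0,-0.9,0,0,0,-0.9,0,0,0,-0.9,0,0,0,-0.9,0,0,0,-0.9,0,0,0,-0.5,0,0,0,0,0,0,0,0,0,0,0,0,0,0]

```text
time_s: 16.88
position: [0.4838, -0.0543, 0.214]
tcp_rot: [[1.0, 0.007, -0.0], [0.007, -1.0, 0.0], [-0.0, -0.0, -1.0]]
force: [0.1, -0.1, -1.0]
opening: 1.001
grasp_force: 0.0
```

Run:
```python
from h import *
p,d=bot.capture('side')
save(cv2.resize(p[80:350,120:360],None,fx=2.2,fy=2.2),'pics/in2.png')
```

```text
(no output)
```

View pics/in2.png

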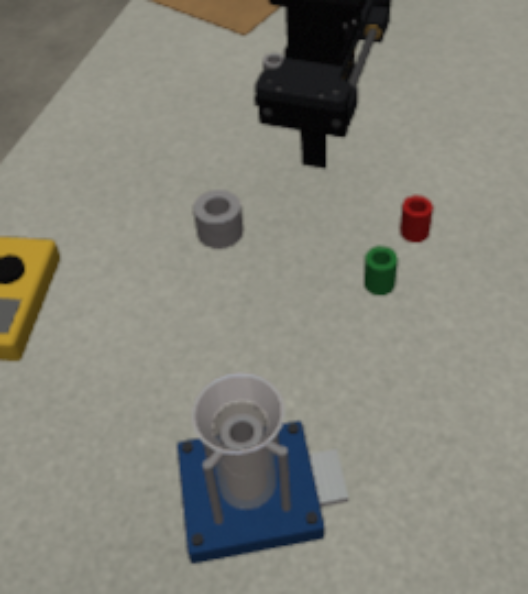

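The second bushing is stacked in the tube: its top shows at about (241,430), below the mouth and upright. The sleeve is still standing behind the gripper, and the robot touches nothing.

```bash
python3 -c "
from rig import bot
print(bot.hand_in())"
```

```text
the job is handed in; nothing more can be done
None
```

Both bushings are in the magazine tube, one on top of the other, and the job was handed in at about 17 s of the 54 s allowed; the last picture shows the sleeve standing and the ring and look-alikes in place, but the hand-in gave no verdict.

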